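# Pack the joinery-class kit crate and check it with the gauge bar

## Robot

A 7-joint arm with a two-finger parallel gripper is mounted at the origin on a cart in front of the work surface, level with it; the furniture and walls round the work are solid. World frame = base frame: x ahead of the robot, y to its left, z up, the work surface at z = 0. Lengths are in m, angles in rad, forces in N, time in s.
With the tool pointing down it reaches from about 0.425 to 0.875 m from the base axis. Payload 4.7 kg.
Tool frame: the origin (TCP) lies between the finger pads; the fingertips stand 17 mm ahead of it and the grasp point (between the pads) lies 2 mm behind it; z points along the fingers, y is the line along which they close (so a half turn about z gives the same grasp; the last joint's range is limited). The gripper opens to 87 mm and grips with 3 to 60 N. Pads are 19 mm wide; open, the fingers measure 117 mm over their backs; the gripper's body (75 mm by 190 mm) begins 51 mm behind the grasp point.
Start: joints at [-1.212, 0.321, -0.07, 1.45, 0.023, 1.371, -0.057], TCP at [0.22, 0.612, 0.24] pointing down, gripper open.
Joint ranges: [-2.86, 2.86], [-0.3, 2.09], [-1.38, 1.24], [0.06, 2.45], [-1.56, 4.7], [0.09, 2.05], [-2.69, 2.69]. Speed limits (rad/s): [2.57, 2.57, 3.14, 3.14, 3.14, 3.14, 3.14].

## Interface

Orientations are given as a rotation vector (axis times angle).
In Python, from workcell import ctrl gives the robot as it stands.
- The arm moves only by the shell command python3 -m pendant 'ROWS'. ROWS is JSON, one flat list of numbers, 7 for each row, row after row: the turn, a rotation vector about the tool's x, y, z in degrees, then the shift along the tool's x, y, z in m, then the finger opening in m, from 0 to 0.087. In form: [rx, ry, rz, x, y, z, claw, rx, ry, rz, x, y, z, claw, ...]. A call has 1 to 20 rows; each row shifts and turns the commanded pose from where the row before left it, along the tool's axes as they then stand; what a row does not reach is not made up. A row lasts 1/8 s, in which the tool goes at most 62.5 mm and 10.7 degrees, less where a joint would pass 70% of its speed; a pose out of reach is approached as far as the arm can. A call with a gripper value outside its range is refused whole. The fingers move at their own pace and stop on an object; the grip force is fixed at half the most. Time passes only in rows, so rows that do not move let the fingers close. It gives the time, the measured TCP pose, the force, the opening and the grip force at its end, in the units of the state.
- ctrl.state(): the state, without advancing time (a new reading comes with each control period).
- ctrl.get_image(name): name is "side" or "top" or "wrist"; returns a dict with "image" (480x640x3 uint8, red, green, blue), "fovy" (degrees; the focal length in pixels is half the picture's height over the tangent of half this angle, whatever the lens; pixels are square), "cx", "cy" (the principal point, pixels), "R" (3x3) and "t" (3): a world point X has camera coordinates R X + t; the wrist camera has in their place "tool_from_camera" (4x4, takes a point from camera to tool coordinates, whose origin is the TCP and whose axes are the flange's). Camera axes: x right, y down, z forward; pixel columns grow to the right and rows downward; lengths in m; the calibration is good to about 2 mm. A picture is of the moment at which its call begins: read the wrist's pose just before it. There is no depth.
- ctrl.close_job(): hands the job in; it is judged then, once.
Trained networks look in the newest picture that a camera, given by its name, has taken for a name from the list of things; names that differ only in an ending like _2 or _b are one class to them, and where a whole thing is asked for, a point or a joint stands for the part that bears it (a point fixed in the world has none). Each returns a list of dicts, best first, with "p" (0 to 1); they miss things now and then, are a little off and sometimes report something else, mostly with a low value. They report only what shows in the picture. A call takes as long as a camera call. They do not tell look-alikes from the thing itself.
- ctrl.cut_out(camera, name): "region" (480x640 bool, what is visible of it) and "xy" ([column, row] in pixels, amid what is visible of it).
- ctrl.landmark_of(camera, name): "xy" ([column, row] in pixels: a listed point, or the origin of a listed thing).
The state is a dict: "time": time; "joints": joint angles; "dq": joint speeds; "tau": joint torques, N m; "eef_pos": TCP position; "ee_rot": TCP orientation; "force": force on the tool from outside, world axes, zero at the start; "wrist_torque": the same for the moment, N m; "opening": opening from 0.0 (shut) to 1.0 (fully open); "grip_force": force on a finger pad.
Only numpy, scipy, OpenCV 4.12 (cv2) and the standard library are available. Lean on these libraries where they do the work, as an engineer would, in place of code of your own. Each camera call takes 0.05 s, during which the arm holds its last target. There are 200 camera calls.

## Task

Pack the class kit crate: move the gauge bar with the red knob to its park at the crate's plain left end (the end without the status lever), and put every kit item that lies out on the bench (block plane, square offcut, oak block, sanding block) into its matching nest, lying flat on the nest floor so that nothing stands above the rim. Then check the packing by sliding the gauge bar all the way across the crate to the lever end and all the way back to its park, and only after that turn the status lever to the green mark. Leave the other things on the bench alone.

Things in the scene. Friction and masses are not known exactly. Their poses are not given: they have to be found in the camera images.
- crate: open wooden kit crate with a blue stepped floor and grey ribs, fixed to the bench; 230 x 366 mm (x, y) and 62 mm high at the rim, walls 8 mm thick. Origin: centre of its underside on the table; z up, -y towards the end that carries the status lever (right), +y the plain end (left). Four nests: front row (-x, nearer the robot) plane at +y and oak at -y; back row (+x) offcut at +y and sanding block at -y.
- nest_plane (a point): centre of the floor (deck) of the nest for the block plane; axes as the crate's, the item's long axis (y) lies along the crate's y, either way round. Nest opening 58 x 168 mm (x, y), 4 mm clear a side; deck 7 mm above the table, ribs round it 12 mm high above the deck. A 72 mm gap in the middle of each long side leaves room for fingers. Front row, +y end.
- nest_offcut (a point): centre of the floor (deck) of the nest for the square offcut; axes as the crate's, the item's long axis (y) lies along the crate's y, either way round. Nest opening 53 x 148 mm (x, y), 4 mm clear a side; deck 11 mm above the table, ribs round it 12 mm high above the deck. A 72 mm gap in the middle of each long side leaves room for fingers. Back row, +y end.
- nest_oak (a point): centre of the floor (deck) of the nest for the oak block; axes as the crate's, the item's long axis (y) lies along the crate's y, either way round. Nest opening 68 x 138 mm (x, y), 4 mm clear a side; deck 31 mm above the table, ribs round it 12 mm high above the deck. A 72 mm gap in the middle of each long side leaves room for fingers. Front row, -y (lever) end.
- nest_sanding (a point): centre of the floor (deck) of the nest for the sanding block; axes as the crate's, the item's long axis (y) lies along the crate's y, either way round. Nest opening 72 x 120 mm (x, y), 4 mm clear a side; deck 25 mm above the table, ribs round it 12 mm high above the deck. A 72 mm gap in the middle of each long side leaves room for fingers. Back row, -y (lever) end.
- bar (a joint): slide of the aluminium gauge bar across the crate (242 mm along the crate's x, 20 mm wide; underside 1 mm, top 11 mm above the rim). In m: 0 = parked at the plain end (+y), clear of all nests; 0.342 = stop at the lever end; grows towards the crate's -y. About 1.5 N of friction, stays where left. Starts part of the way across, over the nests.
- bar_knob (a point): centre of the red cylindrical knob on the middle of the gauge bar (24 mm diameter, 26 mm tall, axis vertical, knob centre 92 mm above the table, its lower edge 79 mm and its top 105 mm above the table; the bar's top is at 73 mm)
- flag (a joint): status lever, turning level about an upright pivot on a white dial at the crate's -y end. In rad: at t it points along (-cos t, -sin t) in the crate's x, y (0: towards the robot; growing counterclockwise from above). Range 0 to 2.6; dial marks: red 0.3, green 1.3, yellow 2.3. Light friction (0.04 Nm), no detents, stays where left. Starts near red.
- flag_knob (a point): middle of the black upright knob of the status lever, 32 mm from the pivot; 18 mm diameter, from 43 to 75 mm above the table (this point 61 mm)
- flag_hinge (a point): pivot of the status lever on the face of the dial (34 mm above the table); the white dial has radius 50 mm. Hub and lever arm reach up to 47 mm above the table
- plane: block plane, metal and dark blue body with a small round wooden knob; 50 x 160 x 49 mm, about 0.75 kg. Origin: centre of its sole (underside), long axis y, z up. The sole is 50 mm wide only in its lowest 6 mm; the cheeks above are 44 mm wide and about 35 mm high: grip these near the middle.
- offcut: light wooden offcut of square section, 45 x 140 x 45 mm; origin: centre of its underside, long axis y. It may lie on any of its four long faces.
- offcut_mid (a point): centre of the square offcut's volume
- oak: flat oak block, 60 x 130 x 25 mm; origin: centre of its underside, long axis y, z up; lies flat (25 mm high) in its nest
- sanding: cork sanding block, brown above and reddish below, 64 x 112 x 31 mm; origin: centre of its underside, long axis y, z up; lies flat (31 mm high) in its nest
- pliers: pliers with red grips lying on the bench between robot and crate, bystander, 64 x 186 x 13 mm
- masking_tape: roll of masking tape lying on the bench at the left, beyond the parts cabinet, bystander, 100 mm diameter, 24 mm high
Mind the look-alikes: they are no part of the job. Of the things shaped like the offcut, the wooden one is meant.

How it is judged:
On the way, in this order (a step that is already met when the one before it is completed fails the run):
1. the gauge bar is at its park and every kit item present lies flat in its own nest (x of plane in the frame of nest_plane between -0.008 and 0.008 m and y of plane in the frame of nest_plane between -0.008 and 0.008 m and z of plane in the frame of nest_plane between -0.003 and 0.004 m and angle between the y axis of each of plane, offcut, oak, sanding and the y axis of crate, either way round below 0.12 rad and angle between each of plane, oak, sanding's own z axis and vertical below 0.08 rad and x of offcut_mid in the frame of nest_offcut between -0.008 and 0.008 m and y of offcut_mid in the frame of nest_offcut between -0.008 and 0.008 m and z of offcut_mid in the frame of nest_offcut between 0.0195 and 0.0265 m and x of oak in the frame of nest_oak between -0.008 and 0.008 m and y of oak in the frame of nest_oak between -0.008 and 0.008 m and z of oak in the frame of nest_oak between -0.003 and 0.004 m and x of sanding in the frame of nest_sanding between -0.008 and 0.008 m and y of sanding in the frame of nest_sanding between -0.008 and 0.008 m and z of sanding in the frame of nest_sanding between -0.003 and 0.004 m and value of joint bar below 0.012 m), for 0.2 s.
2. the gauge bar has been swept to the lever end over the packed items (value of joint bar above 0.33 m), for 0.1 s.
3. the gauge bar is back at its park, the items still seated (all of step 1), for 0.2 s.
4. the status lever stands at the green mark (value of joint flag between 1.18 and 1.42 rad), for 0.2 s.
At the end, for the whole second after the job is handed in: Each kit item present lies at rest flat in its own nest (8 mm in x and y, height on the deck -3 to +4 mm, turned under 0.12 rad, tilted under 0.08 rad); the gauge bar is parked (joint under 12 mm); the status lever is within 0.12 rad of the green mark (1.3 rad) (all of step 3 and all of step 4 and linear speed of each of plane, offcut, oak, sanding below 0.02 m/s); the robot touches nothing.
It fails at once if a bystander (pliers, masking tape) is moved more than 3 cm (distance of any of pliers, masking_tape from where it was at the start of the episode above 0.03 m).
Of plane, offcut, oak, sanding only 3 to 4 are there at a start; the rules pass over those that are not, and their reading is None.
At some moment in a run one of plane, offcut, oak, sanding may be knocked a few centimetres aside while the robot is not near it.
Once in a run the grip may slacken for a moment while it holds something.
It also fails if it takes over 200 s, if anything falls off the work surface, if the arm or the gripper's body presses on something with over 40 N, if the wrist force passes 120 N, or if a joint passes its speed limit or range.

## Working session

There is one attempt and no reset: what is moved stays moved. The work goes in short steps, Python scripts to look and compute and a shell command to move; the robot and the scene stay as the last step left them, time stands still between calls to the robot, and variables do not carry over. Pictures are saved under pics/ and viewed, at most 14 in all, crops included, and the job is handed in when it is done.

```bash
mkdir -p pics; ls; python3 - <<'E'
from workcell import ctrl
import cv2,numpy as np
s=ctrl.state();print({k:np.round(v,3).tolist() for k,v in s.items()})
for c in ("top","side"):
    d=ctrl.get_image(c);cv2.imwrite(f"pics/{c}0.png",d["image"][:,:,::-1])
    print(c,d["fovy"],d["cx"],d["cy"],np.round(d["R"],4).tolist(),np.round(d["t"],4).tolist())
    for n in ["crate","bar_knob","flag_knob","flag_hinge","plane","offcut","offcut_mid","oak","sanding","pliers","masking_tape","nest_plane","nest_offcut","nest_oak","nest_sanding"]:
        print(n,[(np.round(r["xy"]).tolist(),round(r["p"],2)) for r in ctrl.landmark_of(c,n)][:4])
E
```

```text
pics
{'time': 0.0, 'joints': [-1.212, 0.322, -0.07, 1.452, 0.023, 1.371, -0.057], 'dq': [-0.001, -0.001, -0.0, -0.0, 0.001, 0.0, 0.001], 'tau': [0.0, -49.129, -0.404, -31.253, -0.064, 0.044, 0.0], 'eef_pos': [0.22, 0.611, 0.238], 'ee_rot': [-0.539, -3.095, 0.003], 'force': [-0.572, -0.092, 0.245], 'wrist_torque': [-0.007, 0.04, 0.021], 'grip_force': 0.0, 'opening': 1.002}
top 45.73539228166929 317.13534109894437 250.6955760356722 [[0.0056, -1.0, -0.003], [-0.9919, -0.0051, -0.1269], [0.1268, 0.0037, -0.9919]] [0.0514, 0.5012, 1.6831]
crate [([278.0, 230.0], 0.7)]
bar_knob [([268.0, 226.0], 0.7)]
flag_knob [([362.0, 245.0], 0.4)]
flag_hinge [([357.0, 234.0], 0.91)]
plane [([458.0, 226.0], 0.8)]
offcut [([457.0, 283.0], 0.97), ([408.0, 209.0], 0.77), ([283.0, 301.0], 0.33)]
offcut_mid [([410.0, 207.0], 0.79), ([464.0, 278.0], 0.57)]
oak [([418.0, 280.0], 0.72), ([313.0, 215.0], 0.52), ([268.0, 225.0], 0.29)]
sanding []
pliers [([281.0, 303.0], 0.68)]
masking_tape [([179.0, 235.0], 0.6), ([254.0, 242.0], 0.53)]
nest_plane [([258.0, 239.0], 0.61), ([181.0, 231.0], 0.31)]
nest_offcut [([2
[... 239 characters left out ...]
7, 0.0072], [0.0382, -0.659, -0.7512], [-0.0326, 0.7505, -0.66]] [-0.4909, 0.0908, 1.639]
crate [([343.0, 235.0], 0.93)]
bar_knob [([350.0, 205.0], 0.96), ([283.0, 234.0], 0.68)]
flag_knob [([325.0, 271.0], 0.49)]
flag_hinge [([339.0, 277.0], 0.83), ([366.0, 219.0], 0.5)]
plane [([346.0, 369.0], 0.85)]
offcut [([370.0, 323.0], 0.85), ([282.0, 372.0], 0.62)]
offcut_mid [([368.0, 320.0], 0.93), ([280.0, 368.0], 0.86)]
oak [([287.0, 335.0], 0.65)]
sanding []
pliers [([283.0, 235.0], 0.89)]
masking_tape []
nest_plane [([334.0, 218.0], 0.82), ([341.0, 180.0], 0.58)]
nest_offcut [([362.0, 218.0], 0.69)]
nest_oak [([327.0, 243.0], 0.61)]
nest_sanding [([363.0, 248.0], 0.94), ([344.0, 236.0], 0.73)]
```

```bash
python3 - <<'E'
import cv2
a=cv2.imread("pics/top0.png");b=cv2.imread("pics/side0.png")
cv2.imwrite("pics/top0c.png",cv2.resize(a[160:340,140:520],(800,379),interpolation=cv2.INTER_CUBIC))
cv2.imwrite("pics/side0c.png",cv2.resize(b[130:430,200:480],(560,600),interpolation=cv2.INTER_CUBIC))
E
```

```text
(no output)
```

View pics/top0c.png

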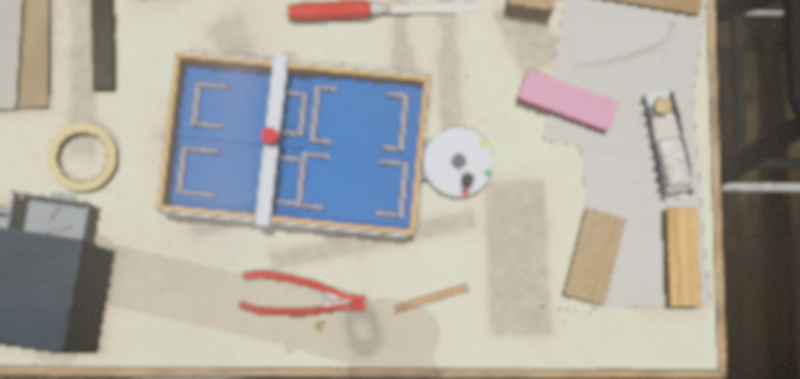

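View pics/side0c.png

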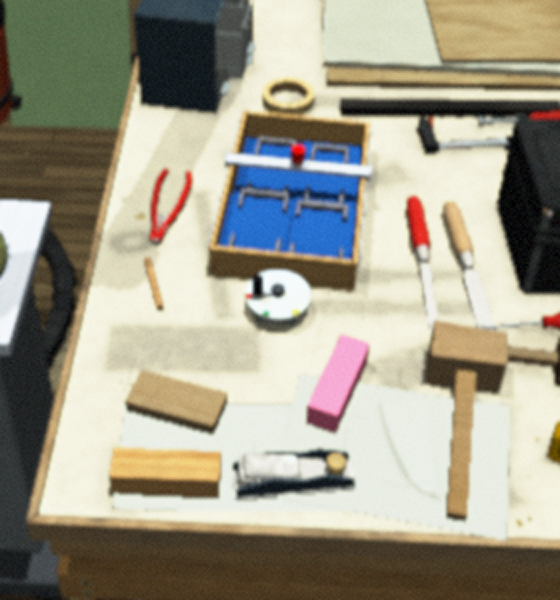

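The top crop shows these things:
- **Crate:** rim corners at crop (177,53), (430,75), (413,238), (160,208). The bar is across the crate with its red knob at (270,135), and the lever is near red at (466,183).
- **Oak:** at (594,255). The plane is at (668,143), with its knob at the far end.
- **Offcut candidates:** the pink block (567,100) and the square-section wooden one (683,257). The wooden one fits the description, and the pink one is a look-alike.
- **Sanding block:** none seen.

```bash
cat > h.py <<'E'
import numpy as np,cv2
from scipy.spatial.transform import Rotation as Ro
from workcell import ctrl
def cam(name):
    s=ctrl.state();d=ctrl.get_image(name);im=d["image"]
    f=im.shape[0]/2/np.tan(np.radians(d["fovy"]/2))
    if name=="wrist":
        T=np.eye(4);T[:3,:3]=Ro.from_rotvec(s["ee_rot"]).as_matrix();T[:3,3]=s["eef_pos"]
        C=T@np.array(d["tool_from_camera"]);R=C[:3,:3].T;t=-R@C[:3,3]
    else: R,t=np.array(d["R"]),np.array(d["t"])
    return dict(im=im,f=f,c=np.array([d["cx"],d["cy"]]),R=R,t=t,name=name,s=s)
def at(c,px,z):
    px=np.atleast_2d(px).astype(float)
    r=np.c_[(px-c["c"])/c["f"],np.ones(len(px))]@c["R"]
    o=-c["R"].T@c["t"];k=(z-o[2])/r[:,2]
    return o+r*k[:,None]
def proj(c,X):
    p=np.atleast_2d(X)@c["R"].T+c["t"];return p[:,:2]/p[:,2:]*c["f"]+c["c"]
def lm(c,n,z,k=3):
    return [(np.round(at(c,r["xy"],z)[0,:2],3).tolist(),np.round(r["xy"]).tolist(),round(r["p"],2)) for r in ctrl.landmark_of(c["name"],n)][:k]
def rect(c,n,z,near=None,k=2):
    out=[]
    for r in ctrl.cut_out(c["name"],n)[:k]:
        m=r["region"].astype(np.uint8);ys,xs=np.nonzero(m)
        P=at(c,np.c_[xs,ys],z)[:,:2].astype(np.float32)*1000
        (x,y),(w,h),a=cv2.minAreaRect(P)
        if w>h: a+=90;w,h=h,w
        # a+... : angle of long axis
        out.append((np.round(r["xy"]).tolist(),round(r["p"],2),[round(x),round(y)],[round(w),round(h)],"long ang",round((a+90)%180,1)))
    return out
def rel(yawlong,xyz,s=None):
    """tool-frame shift and z-turn(deg) bringing tool (pointing down) to TCP xyz with closing axis y at world angle yawlong deg"""
    s=s or ctrl.state();R=Ro.from_rotvec(s["ee_rot"]).as_matrix()
    y=R[:,1];cur=np.degrees(np.arctan2(y[1],y[0]))
    d=(yawlong-cur+90)%180-90   # world turn about +z ; about tool z it is -d
    tilt=np.degrees(np.arccos(-R[2,2]))
    return np.round(R.T@(np.array(xyz)-s["eef_pos"]),4),"rz",round(-d,1),"tilt",round(tilt,1)
E
python3 - <<'E'
from h import *
c=cam("top")
k=lambda p:np.array([140,160])+np.array(p)*.475
q=at(c,[k(p) for p in [(177,53),(430,75),(413,238),(160,208)]],.062)[:,:2];print(q.round(3).tolist(),q.mean(0),[round(np.linalg.norm(q[i]-q[i-1]),3) for i in range(4)])
print("knob",at(c,[268,224],.1),"flag",at(c,[k((459,160)),k((466,180))],.04).round(3).tolist())
for n,z in [("crate",.062),("plane",.02),("oak",.025),("offcut",.045),("pliers",.01),("masking_tape",.024)]:
    print(n,rect(c,n,z))
print(lm(c,"flag_hinge",.034),lm(c,"flag_knob",.061),lm(c,"bar_knob",.092))
s=cam("side")
for n,z in [("plane",0),("oak",0),("offcut_mid",.0225),("bar_knob",.092),("flag_hinge",.034),("flag_knob",.061),("crate",0)]: print(n,lm(s,n,z))
E
```

```text
[[0.694, 0.335], [0.664, -0.026], [0.431, -0.002], [0.471, 0.353]] [0.56508571 0.16476204] [np.float64(0.224), np.float64(0.363), np.float64(0.234), np.float64(0.358)]
knob [[0.56980369 0.19736905 0.1       ]] flag [[0.545, -0.069, 0.04], [0.516, -0.079, 0.04]]
crate [([284.0, 231.0], 0.94, [565, 118], [249, 464], 'long ang', 84.8)]
plane [([457.0, 228.0], 0.98, [571, -372], [61, 162], 'long ang', 8.9), ([285.0, 228.0], 0.73, [569, 119], [252, 477], 'long ang', 84.3)]
oak [([420.0, 283.0], 0.68, [412, -262], [62, 125], 'long ang', 165.5), ([282.0, 229.0], 0.41, [572, 118], [252, 476], 'long ang', 84.7)]
offcut [([411.0, 208.0], 0.97, [630, -223], [56, 144], 'long ang', 69.8), ([461.0, 285.0], 0.89, [408, -379], [57, 143], 'long ang', 0.6)]
pliers [([286.0, 306.0], 0.61, [358, 152], [63, 178], 'long ang', 90.3), ([269.0, 225.0], 0.47, [581, 204], [30, 262], 'long ang', 174.9)]
masking_tape [([176.0, 224.0], 0.89, [551, 476], [99, 101], 'long ang', 90.3), ([286.0, 232.0], 0.62, [569, 119], [254, 477], 'long ang', 83.7)]
[([0.546, -0.063], [356.0, 236.0], 0.93)] [([0.512, -0.079], [362.0, 246.0], 0.39)] [([0.57, 0.196], [269.0, 224.0], 0.73), ([0.416, -0.366], [462.0, 278.0], 0.7)]
plane [([0.573, -0.376], [346.0, 371.0], 0.93), ([0.503, -0.021], [326.0, 273.0], 0.32)]
oak [([0.402, -0.268], [285.0, 335.0], 0.79)]
offcut_mid [([0.413, -0.39], [284.0, 368.0], 0.81), ([0.629, -0.225], [368.0, 321.0], 0.73)]
bar_knob [([0.572, 0.205], [350.0, 206.0], 0.7)]
flag_hinge [([0.548, -0.062], [340.0, 275.0], 0.81)]
flag_knob [([0.503, -0.083], [325.0, 273.0], 0.4)]
crate [([0.564, 0.161], [346.0, 235.0], 0.63)]
```

```bash
python3 - <<'E'
from h import *
c=cam("side")
b=at(c,[305,184],0)[0];print("cab corner",b.round(3))
for z in (.15,.2,.25,.3,.35): print(z,proj(c,[b[0],b[1],z])[0].round(), end=" ")
d=ctrl.get_image("wrist");print(d["fovy"],np.round(d["tool_from_camera"],3).tolist())
print(rel(85,[.57,.2,.24]))
E
```

```text
cab corner [0.403 0.446 0.   ]
0.15 [304. 150.] 0.2 [304. 138.] 0.25 [304. 126.] 0.3 [304. 113.] 0.35 [303.  99.] 59.70153792503116 [[-0.0, -0.969, -0.247, 0.068], [1.0, -0.0, 0.0, 0.001], [-0.0, -0.247, 0.969, -0.145], [0.0, 0.0, 0.0, 1.0]]
(array([-4.688e-01, -2.691e-01, -4.000e-04]), 'rz', np.float64(-14.8), 'tilt', np.float64(0.0))
```

```bash
python3 -m pendant '[0,0,0,0,0,-0.06,0.087, 0,0,0,0,0,-0.06,0.087, 0,0,0,-0.047,-0.027,0,0.087, 0,0,0,-0.047,-0.027,0,0.087, 0,0,0,-0.047,-0.027,0,0.087, 0,0,0,-0.047,-0.027,0,0.087, 0,0,0,-0.047,-0.027,0,0.087, 0,0,0,-0.047,-0.027,0,0.087, 0,0,0,-0.047,-0.027,0,0.087, 0,0,0,-0.047,-0.027,0,0.087, 0,0,0,-0.047,-0.027,0,0.087, 0,0,0,-0.047,-0.027,0,0.087, 0,0,-7.5,0,0,0,0.087, 0,0,-7.5,0,0,0,0.087, 0,0,0,0,0,0,0.087]'
python3 - <<'E'
from h import *
c=cam("wrist");cv2.imwrite("pics/w1.png",c["im"][:,:,::-1])
print(c["s"]["eef_pos"])
for n,z in [("bar_knob",.092),("nest_plane",.007),("nest_offcut",.011),("nest_oak",.031),("nest_sanding",.025),("flag_hinge",.034),("flag_knob",.061)]: print(n,lm(c,n,z))
print(rel(85,[.57,.2,.24]))
E
```

```text
time: 4.47
eef_pos: [0.5709, 0.1987, 0.3596]
ee_rot: [-0.133, -3.139, -0.0]
force: [0.2, 0.6, 0.2]
opening: 1.003
grip_force: 0.0
[0.57085198 0.19868571 0.35956037]
bar_knob [([0.57, 0.202], [322.0, 199.0], 0.88)]
nest_plane [([0.523, 0.244], [354.0, 144.0], 0.65), ([0.566, 0.17], [295.0, 187.0], 0.65)]
nest_offcut [([0.625, 0.235], [353.0, 231.0], 0.94), ([0.544, -0.083], [79.0, 186.0], 0.74)]
nest_oak [([0.509, 0.087], [214.0, 144.0], 0.8)]
nest_sanding [([0.607, 0.074], [217.0, 230.0], 0.79)]
flag_hinge [([0.545, -0.069], [80.0, 189.0], 0.66), ([0.609, 0.079], [218.0, 233.0], 0.63)]
flag_knob [([0.512, -0.079], [50.0, 162.0], 0.95), ([0.602, 0.084], [216.0, 232.0], 0.29)]
(array([0.0009, 0.001 , 0.1196]), 'rz', np.float64(0.2), 'tilt', np.float64(0.0))
```

View pics/w1.png

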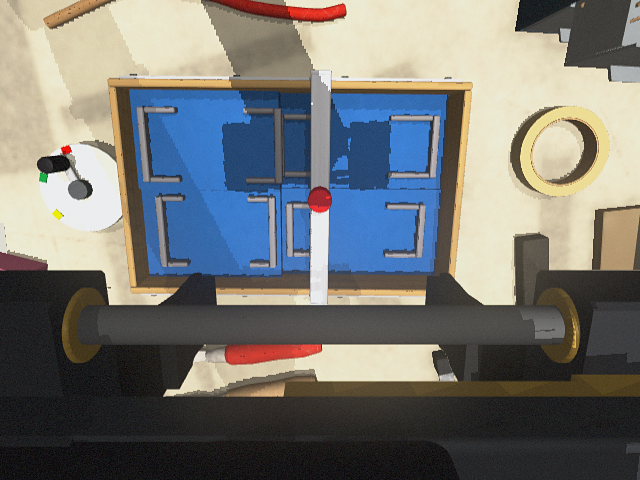

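```bash
python3 - <<'E'
import cv2
a=cv2.imread("pics/w1.png")
cv2.imwrite("pics/w1c.png",cv2.resize(a[70:305,95:485],(780,470),interpolation=cv2.INTER_CUBIC))
E
```

```text
(no output)
```

View pics/w1c.png

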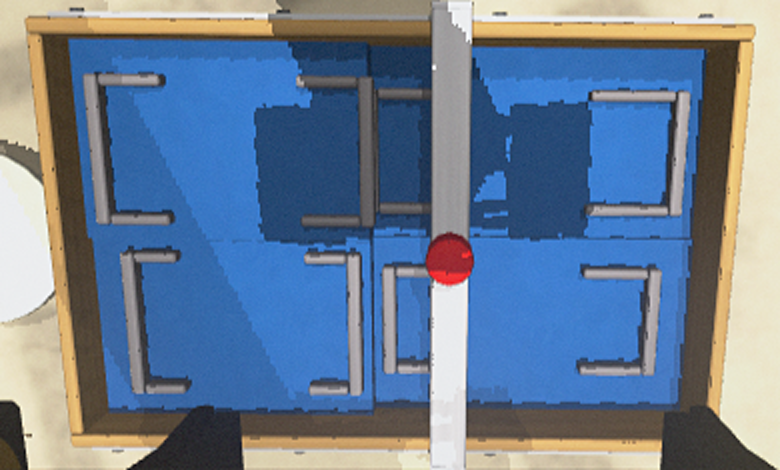

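```bash
python3 - <<'E'
from h import *
c=cam("wrist")
k=lambda P:np.array([95,70])+np.array(P)/2
th=np.radians(-5)
def show(n,P,z):
    q=at(c,k(P),z)[:,:2]*1000  # TL,TR,BR,BL  ; left=-y, top=-x
    e=[np.linalg.norm(q[i]-q[(i+1)%4]) for i in range(4)]
    ang=[np.degrees(np.arctan2(*( (q[1]-q[0])[::-1]))),np.degrees(np.arctan2(*((q[2]-q[3])[::-1])))]
    print(n,q.mean(0).round(1),"top,right,bottom,left",np.round(e,1),"yaxis ang",np.round(ang,1))
show("rim",[(26,22),(754,28),(719,448),(72,446)],.062)
show("oak",[(98,85),(360,86),(361,217),(109,213)],.043)
show("plane",[(377,98),(676,100),(671,208),(377,206)],.019)
show("offcut",[(396,276),(648,277),(642,364),(395,364)],.023)
print(at(c,k([(449,257)]),.105))
E
```

```text
rim [567.4 169.9] top,right,bottom,left [363.4 224.5 366.1 226. ] yaxis ang [84.8 85. ]
oak [510.1  87.1] top,right,bottom,left [138.7  69.2 138.4  67.4] yaxis ang [85.  84.3]
plane [525.6 246.7] top,right,bottom,left [167.3  60.1 169.7  60. ] yaxis ang [84.8 84.8]
offcut [621.7 237.5] top,right,bottom,left [147.3  53.  148.2  53.6] yaxis ang [85.  85.2]
[[0.56722025 0.19982893 0.105     ]]
```

```bash
python3 -m pendant '[0,0,0,0.003,0.001,0.05,0.087, 0,0,0,0,0,0.05,0.087, 0,0,0,0,0,0.05,0.06, 0,0,0,0,0,0.05,0.06, 0,0,0,0,0,0.04,0.06, 0,0,0,0,0,0.023,0.06, 0,0,0,0,0,0,0.06, 0,0,0,0,0,0,0, 0,0,0,0,0,0,0, 0,0,0,0,0,0,0, 0,0,0,0,0,0,0,0,0,0,0,0,0,0]'
```

```text
time: 6.42
eef_pos: [0.5682, 0.1997, 0.097]
ee_rot: [0.131, 3.138, -0.0]
force: [-0.5, -0.3, 3.1]
opening: 0.264
grip_force: 30.0
```

```bash
python3 -m pendant '[0,0,0,0,0.02,0,0, 0,0,0,0,0.02,0,0, 0,0,0,0,0.02,0,0, 0,0,0,0,0.02,0,0, 0,0,0,0,0.02,0,0, 0,0,0,0,0.02,0,0, 0,0,0,0,0.01,0,0, 0,0,0,0,0.006,0,0, 0,0,0,0,0.003,0,0, 0,0,0,0,0,0,0, 0,0,0,0,0,0,0]'
```

```text
time: 7.8
eef_pos: [0.5812, 0.3377, 0.0971]
ee_rot: [0.132, 3.136, -0.002]
force: [5.3, -4.4, 4.7]
opening: 0.266
grip_force: 30.0
```

```bash
python3 -m pendant '[0,0,0,0,0,0,0.06, 0,0,0,0,0,0,0.06, 0,0,0,0,0,0,0.06, 0,0,0,0,0,-0.05,0.087, 0,0,0,0,0,-0.05,0.087, 0,0,0,0,0,-0.05,0.087, 0,0,0,0,0,-0.05,0.087, 0,0,0,0.0106,-0.0557,0,0.087, 0,0,0,0.0106,-0.0557,0,0.087, 0,0,0,0.0106,-0.0557,0,0.087, 0,0,0,0.0106,-0.0557,0,0.087, 0,0,0,0.0106,-0.0557,0,0.087, 0,0,0,0.0106,-0.0557,0,0.087, 0,0,0,0.0106,-0.0557,0,0.087, 0,0,0,0.0106,-0.0557,0,0.087, 0,0,0,0.0106,-0.0557,0,0.087, 0,0,0,0.0106,-0.0557,0,0.087, 0,0,0,0.0106,-0.0557,0,0.087, 0,0,9,0,0,0,0.087, 0,0,0,0,0,0,0.087]'
python3 - <<'E'
from h import *
c=cam("wrist");cv2.imwrite("pics/w2.png",c["im"][:,:,::-1])
print(c["s"]["eef_pos"])
for n,z in [("oak",.025),("plane",.03),("offcut",.045)]: print(n,rect(c,n,z))
c=cam("top");print(lm(c,"bar_knob",.092))
E
```

```text
time: 10.3
eef_pos: [0.4124, -0.2621, 0.2965]
ee_rot: [0.375, 3.119, 0.002]
force: [0.3, -0.4, 0.6]
opening: 0.995
grip_force: 0.0
[ 0.41236653 -0.26211922  0.29646281]
oak [([318.0, 194.0], 0.75, [410, -262], [62, 130], 'long ang', 164.0)]
plane [([257.0, 362.0], 0.87, [552, -370], [60, 134], 'long ang', 8.7)]
offcut [([199.0, 222.0], 0.87, [409, -378], [57, 140], 'long ang', 0.6), ([388.0, 368.0], 0.68, [602, -224], [38, 129], 'long ang', 72.8)]
[([0.578, 0.343], [218.0, 222.0], 0.92), ([0.611, 0.231], [257.0, 211.0], 0.41)]
```

View pics/w2.png

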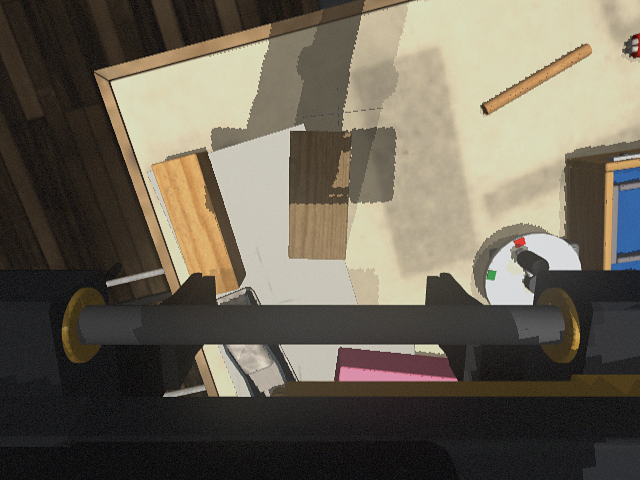

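```bash
python3 -m pendant '[0,0,2.3,0.002,0,0.05,0.087, 0,0,0,0,0,0.06,0.087, 0,0,0,0,0,0.06,0.087, 0,0,0,0,0,0.05,0.087, 0,0,0,0,0,0.03,0.087, 0,0,0,0,0,0.018,0.087, 0,0,0,0,0,0.007,0.087, 0,0,0,0,0,0,0.0, 0,0,0,0,0,0,0, 0,0,0,0,0,0,0, 0,0,0,0,0,0,0]'
```

```text
time: 11.98
eef_pos: [0.4111, -0.2622, 0.0223]
ee_rot: [0.438, 3.109, -0.0]
force: [-0.7, -0.1, 3.9]
opening: 0.691
grip_force: 30.0
```

```bash
python3 -m pendant '[0,0,0,0,0,-0.03,0, 0,0,0,0,0,-0.06,0, 0,0,0,0,0,-0.06,0, 0,0,9.9,0,0,0,0, 0,0,9.9,0,0,0,0, 0,0,9.9,0,0,0,0, 0,0,9.9,0,0,0,0, 0,0,9.9,0,0,0,0, 0,0,9.9,0,0,0,0, 0,0,9.9,0,0,0,0, 0,0,9.8,0,0,0,0, 0,0,0,0,0,0,0]'; python3 -c "
from h import *
print(rel(-5.1,[.510,.087,.1]),ctrl.state()['joints'])"
```

```text
time: 13.48
eef_pos: [0.4102, -0.2618, 0.1714]
ee_rot: [-2.317, -2.121, -0.0]
force: [0.0, -0.5, -0.3]
opening: 0.684
grip_force: 30.0
(array([0.3562, 0.0686, 0.0715]), 'rz', np.float64(0.0), 'tilt', np.float64(0.0)) [-2.72546215e-01  6.62563364e-04  7.96078674e-01  1.95852157e+00
 -8.41416046e-04  1.18291502e+00  4.35572791e-01]
```

```bash
python3 -m pendant '[0,0,0,0.0445,0.0086,0,0, 0,0,0,0.0445,0.0086,0,0, 0,0,0,0.0445,0.0086,0,0, 0,0,0,0.0445,0.0086,0,0, 0,0,0,0.0445,0.0086,0,0, 0,0,0,0.0445,0.0086,0,0, 0,0,0,0.0445,0.0086,0,0, 0,0,0,0.0445,0.0086,0,0, 0,0,0,0,0,0,0]'; python3 - <<'E'
from h import *
print(rel(-5.1,[.510,.087,.1]))
c=cam("wrist");cv2.imwrite("pics/w3.png",c["im"][:,:,::-1])
for n,z in [("oak",.171+.003)]: print(n,rect(c,n,z))
E
```

```text
time: 14.6
eef_pos: [0.511, 0.091, 0.1712]
ee_rot: [-2.308, -2.131, -0.0]
force: [-1.0, -0.5, -2.1]
opening: 0.685
grip_force: 30.0
(array([-0.0041, -0.0007,  0.0712]), 'rz', np.float64(0.5), 'tilt', np.float64(0.0))
oak [([320.0, 235.0], 0.88, [513, 112], [59, 92], 'long ang', 85.7)]
```

View pics/w3.png

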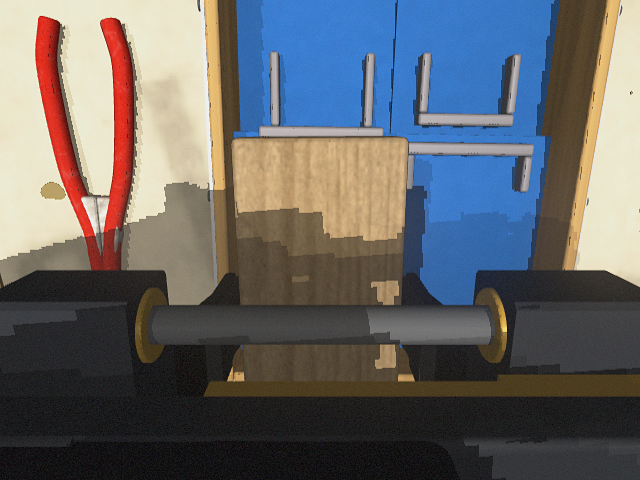

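```bash
python3 - <<'E'
from h import *
c=cam("wrist");T=c["s"]["eef_pos"]
q=at(c,[(233,139),(407,139)],T[2]+.0027)-T
print(q.round(4), q@np.array([[.087,.996,0],[.996,-.087,0]]).T)
E
```

```text
[[-0.0231  0.0682  0.0027]
 [ 0.0344  0.0632  0.0027]] [[ 0.06596094 -0.02892112]
 [ 0.06596547  0.02877995]]
```

```bash
python3 -m pendant '[0,0,0.5,-0.005,-0.001,0,0, 0,0,0,0,0,0.04,0, 0,0,0,0,0,0.04,0, 0,0,0,0,0,0.02,0, 0,0,0,0,0,0.01,0, 0,0,0,0,0,0.006,0, 0,0,0,0,0,0,0]'
```

```text
time: 15.62
eef_pos: [0.5094, 0.0809, 0.0585]
ee_rot: [-2.328, -2.107, 0.001]
force: [-10.2, -1.7, 17.9]
opening: 0.685
grip_force: 30.0
```

```bash
python3 -m pendant '[0,0,0,0,0,-0.02,0, 0,0,0,0.005,0,0,0, 0,0,0,0,0,0,0, 0,0,0,0,0,0,0, 0,0,0,0,0,0,0]';python3 - <<'E'
from h import *
print(rel(-5.1,[.510,.086,.054]))
c=cam("wrist");cv2.imwrite("pics/w4.png",c["im"][:,:,::-1])
T=c["s"]["eef_pos"]
E
```

```text
time: 16.25
eef_pos: [0.5097, 0.0864, 0.075]
ee_rot: [-2.328, -2.109, 0.002]
force: [-0.3, 0.6, -0.7]
opening: 0.688
grip_force: 30.0
(array([-0.0003,  0.0004,  0.021 ]), 'rz', np.float64(-0.6), 'tilt', np.float64(0.1))
```

View pics/w4.png

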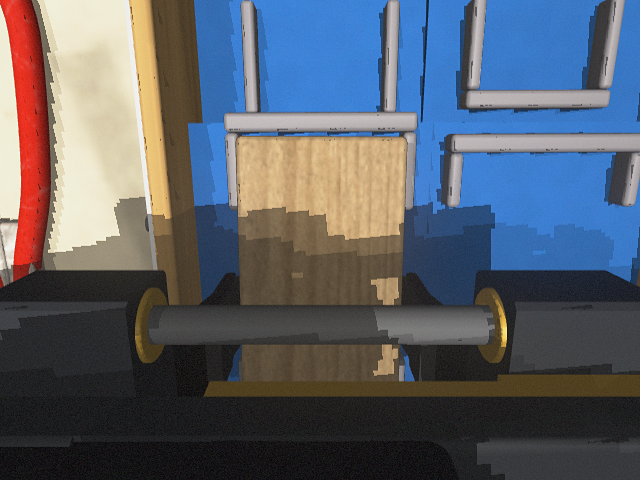

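The oak is centred between the ribs (left at columns 229–238, right at 405–415), and the end rib at row 133 is just clear of it. I'm lowering it.

```bash
python3 -m pendant '[0,0,-0.5,0,0,0.008,0, 0,0,0,0,0,0.007,0, 0,0,0,0,0,0.004,0, 0,0,0,0,0,0,0, 0,0,0,0,0,0,0]'
```

```text
time: 16.92
eef_pos: [0.5101, 0.0868, 0.0565]
ee_rot: [-2.319, -2.119, -0.0]
force: [0.2, -0.5, -1.2]
opening: 0.687
grip_force: 30.0
```

```bash
python3 -m pendant '[0,0,0,0,0,0.003,0, 0,0,0,0,0,0,0, 0,0,0,0,0,0,0.072, 0,0,0,0,0,0,0.072, 0,0,0,0,0,0,0.072, 0,0,0,0,0,-0.03,0.072, 0,0,0,0,0,-0.06,0.087, 0,0,0,0,0,-0.06,0.087, 0,0,0,0,0,-0.06,0.087, 0,0,0,0,0,0,0.087]';python3 - <<'E'
from h import *
print(ctrl.state()["eef_pos"])
c=cam("wrist");cv2.imwrite("pics/w5.png",c["im"][:,:,::-1])
print(rect(c,"oak",.056), rel(91,[.41,-.378,.3]))
c=cam("top");print(rect(c,"oak",.056),rect(c,"offcut",.045),rect(c,"plane",.03))
E
```

```text
time: 18.18
eef_pos: [0.5129, 0.0871, 0.269]
ee_rot: [2.316, 2.117, 0.015]
force: [-0.7, 0.1, -0.6]
opening: 0.997
grip_force: 0.0
[0.51291394 0.0871481  0.26902205]
[([314.0, 206.0], 0.93, [510, 88], [60, 130], 'long ang', 84.6), ([356.0, 365.0], 0.68, [530, -65], [25, 51], 'long ang', 30.0)] (array([-0.4718, -0.058 , -0.0366]), 'rz', np.float64(83.9), 'tilt', np.float64(0.1))
[] [([461.0, 285.0], 0.85, [410, -380], [56, 140], 'long ang', 0.5), ([410.0, 209.0], 0.75, [632, -224], [57, 141], 'long ang', 68.4)] [([459.0, 228.0], 0.8, [569, -369], [54, 155], 'long ang', 8.0)]
```

```bash
python3 -m pendant '[0,0,0,-0.0525,-0.0064,0,0.087, 0,0,0,-0.0525,-0.0064,0,0.087, 0,0,0,-0.0525,-0.0064,0,0.087, 0,0,0,-0.0525,-0.0064,0,0.087, 0,0,0,-0.0525,-0.0064,0,0.087, 0,0,0,-0.0525,-0.0064,0,0.087, 0,0,0,-0.0525,-0.0064,0,0.087, 0,0,0,-0.0525,-0.0064,0,0.087, 0,0,0,-0.0525,-0.0064,0,0.087, 0,0,-10,0,0,0,0.087, 0,0,-10,0,0,0,0.087, 0,0,-10,0,0,0,0.087, 0,0,-10,0,0,0,0.087, 0,0,-10,0,0,0,0.087, 0,0,-10,0,0,0,0.087, 0,0,-10,0,0,0,0.087, 0,0,-10,0,0,0,0.087, 0,0,-10,0,0,0,0.087, 0,0,-6,0,0,0,0.087]'
python3 -m pendant '[0,0,0,0,0,0,0.087,0,0,0,0,0,0,0.087]'
python3 - <<'E'
from h import *
print(ctrl.state()["joints"])
c=cam("wrist");cv2.imwrite("pics/w6.png",c["im"][:,:,::-1])
print(rect(c,"offcut",.045), rel(90.5,[.41,-.378,.04]))
cv2.imwrite("pics/w6c.png",cv2.resize(c["im"][60:320,160:480,::-1],(738,600),interpolation=cv2.INTER_CUBIC))
E
```

```text
time: 20.85
eef_pos: [0.4098, -0.3785, 0.2622]
ee_rot: [0.029, -3.139, -0.002]
force: [0.7, -0.8, 0.2]
opening: 1.002
grip_force: 0.0
time: 21.1
eef_pos: [0.41, -0.3787, 0.2629]
ee_rot: [0.02, -3.141, -0.001]
force: [1.1, 0.1, 0.3]
opening: 1.0
grip_force: 0.0
[-0.01886943  0.13383255  0.79180567  1.67251747 -0.09657611  1.37666236
  2.37092624]
[([312.0, 203.0], 0.72, [409, -384], [45, 138], 'long ang', 0.5), ([418.0, 377.0], 0.57, [574, -273], [16, 46], 'long ang', 82.7)] (array([1.000e-04, 7.000e-04, 2.232e-01]), 'rz', np.float64(0.3), 'tilt', np.float64(0.0))
```

View pics/w6c.png

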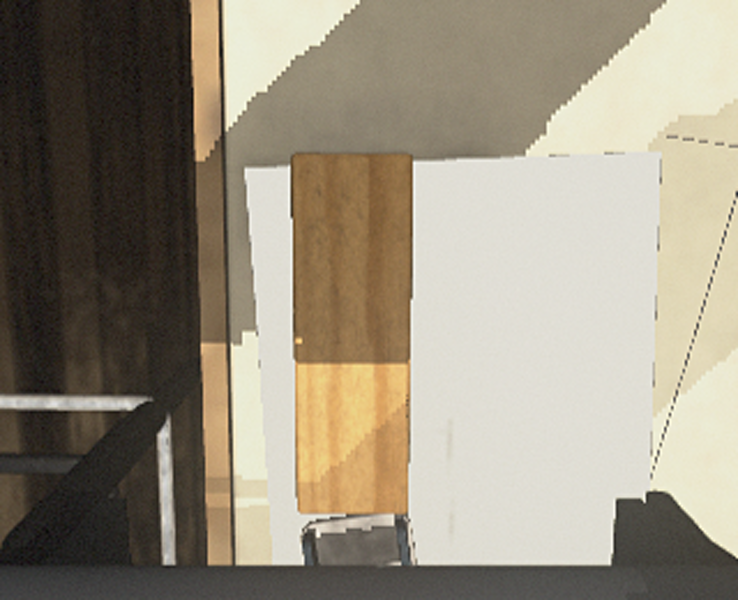

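The crop shows the wooden offcut (grained, square section) at crop (352,335), measuring 45 x 138 mm, with the plane's tail just beyond it. This is the right one, so I'm gripping it.

```bash
python3 -m pendant '[0,0,0.3,0.001,-0.005,0.05,0.087, 0,0,0,0,0,0.06,0.087, 0,0,0,0,0,0.06,0.087, 0,0,0,0,0,0.04,0.087, 0,0,0,0,0,0.017,0.087, 0,0,0,0,0,0.006,0.087, 0,0,0,0,0,0,0.0, 0,0,0,0,0,0,0, 0,0,0,0,0,0,0, 0,0,0,0,0,0,0]'
```

```text
time: 22.45
eef_pos: [0.4097, -0.384, 0.0311]
ee_rot: [-0.015, 3.141, -0.0]
force: [-0.9, 0.1, -0.2]
opening: 0.631
grip_force: 0.0
```

```bash
python3 -m pendant '[0,0,0,0,0,0,0, 0,0,0,0,0,0,0, 0,0,0,0,0,-0.03,0, 0,0,0,0,0,-0.06,0, 0,0,0,0,0,-0.06,0, 0,0,9.6,0,0,0,0, 0,0,9.6,0,0,0,0, 0,0,9.6,0,0,0,0, 0,0,9.6,0,0,0,0, 0,0,9.6,0,0,0,0, 0,0,9.6,0,0,0,0, 0,0,9.6,0,0,0,0, 0,0,9.6,0,0,0,0, 0,0,9.6,0,0,0,0, 0,0,9.6,0,0,0,0, 0,0,0,0,0,0,0, 0,0,0,0,0,0,0]'; python3 -c "
from h import *
print(rel(-5.1,[.622,.2375,.1]),ctrl.state()['joints'].round(2))"
```

```text
time: 24.58
eef_pos: [0.4092, -0.3837, 0.1803]
ee_rot: [-2.321, -2.116, 0.0]
force: [-0.5, 0.0, -0.7]
opening: 0.515
grip_force: 30.0
(array([0.6381, 0.1546, 0.0805]), 'rz', np.float64(-0.2), 'tilt', np.float64(0.0)) [-0.21  0.27  1.07  1.78 -0.25  1.23  0.84]
```

```bash
python3 -m pendant '[0,0,0,0.0532,0.0129,0,0, 0,0,0,0.0532,0.0129,0,0, 0,0,0,0.0532,0.0129,0,0, 0,0,0,0.0532,0.0129,0,0, 0,0,0,0.0532,0.0129,0,0, 0,0,0,0.0532,0.0129,0,0, 0,0,0,0.0532,0.0129,0,0, 0,0,0,0.0532,0.0129,0,0, 0,0,0,0.0532,0.0129,0,0, 0,0,0,0.0532,0.0129,0,0, 0,0,0,0.0532,0.0129,0,0, 0,0,0,0.0532,0.0129,0,0, 0,0,0,0,0,0,0, 0,0,0,0,0,0,0, 0,0,0,0,0,0,0]'; python3 - <<'E'
from h import *
print(rel(-5.1,[.622,.2375,.1]))
c=cam("wrist");cv2.imwrite("pics/w7.png",c["im"][:,:,::-1])
cv2.imwrite("pics/w7c.png",c["im"][:400,80:560,::-1])
E
```

```text
time: 26.45
eef_pos: [0.6243, 0.2349, 0.1809]
ee_rot: [2.327, 2.111, -0.0]
force: [0.7, 0.3, -1.5]
opening: 0.511
grip_force: 30.0
(array([ 0.0024, -0.0025,  0.0809]), 'rz', np.float64(-0.5), 'tilt', np.float64(0.0))
```

View pics/w7c.png

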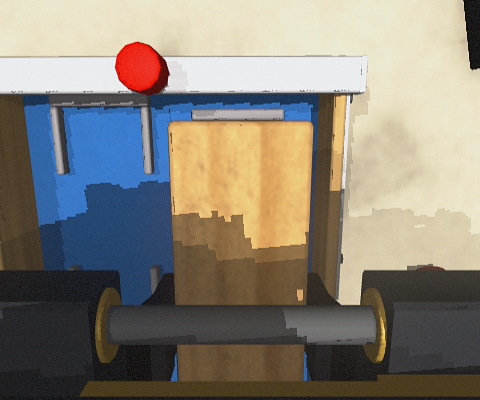

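```bash
python3 - <<'E'
from h import *
c=cam("wrist");T=c["s"]["eef_pos"]
q=at(c,[(250,122),(392,122)],T[2]+.014)-T
print(T,q@np.array([[.087,.996,0],[.996,-.087,0]]).T, rel(-5.1,[.622,.2375,.1]))
E
```

```text
[0.62422619 0.23502915 0.18095329] [[ 0.07140206 -0.02049357]
 [ 0.07095426  0.02246479]] (array([ 0.0019, -0.0025,  0.081 ]), 'rz', np.float64(-0.5), 'tilt', np.float64(0.0))
```

```bash
python3 -m pendant '[0,0,-0.5,0.001,-0.0025,0.03,0, 0,0,0,0,0,0.04,0, 0,0,0,0,0,0.03,0, 0,0,0,0,0,0.015,0, 0,0,0,0,0,0.01,0, 0,0,0,0,0,0.006,0, 0,0,0,0,0,0.005,0, 0,0,0,0,0,0,0, 0,0,0,0,0,0,0]'
```

```text
time: 27.68
eef_pos: [0.6221, 0.2383, 0.0451]
ee_rot: [2.315, 2.123, 0.001]
force: [0.5, -0.4, -0.3]
opening: 0.515
grip_force: 30.0
```

```bash
python3 -m pendant '[0,0,0,0,0,0.003,0, 0,0,0,0,0,0,0, 0,0,0,0,0,0,0.065, 0,0,0,0,0,0,0.065, 0,0,0,0,0,0,0.065, 0,0,0,0,0,-0.03,0.065, 0,0,0,0,0,-0.06,0.087, 0,0,0,0,0,-0.06,0.087, 0,0,0,0,0,-0.06,0.087, 0,0,0,0,0,0,0.087, 0,0,0,0,0,0,0.087]';python3 - <<'E'
from h import *
print(ctrl.state()["eef_pos"])
c=cam("wrist");cv2.imwrite("pics/w8.png",c["im"][:,:,::-1])
print(rect(c,"offcut",.056), rel(98.5,[.571,-.372,.26]))
c=cam("top");print(rect(c,"plane",.03))
E
```

```text
time: 29.05
eef_pos: [0.6214, 0.2381, 0.2512]
ee_rot: [-2.315, -2.123, 0.0]
force: [0.8, 0.4, -1.1]
opening: 0.995
grip_force: 0.0
[0.62138981 0.23813216 0.25115801]
[([318.0, 210.0], 0.8, [622, 241], [45, 138], 'long ang', 85.4), ([255.0, 188.0], 0.64, [570, 215], [258, 285], 'long ang', 85.1)] (array([-0.6122,  0.0031, -0.0096]), 'rz', np.float64(76.6), 'tilt', np.float64(0.2))
[([458.0, 228.0], 0.58, [570, -368], [60, 159], 'long ang', 9.5)]
```

```bash
python3 -m pendant '[0,0,0,-0.051,0,0,0.087, 0,0,0,-0.051,0,0,0.087, 0,0,0,-0.051,0,0,0.087, 0,0,0,-0.051,0,0,0.087, 0,0,0,-0.051,0,0,0.087, 0,0,0,-0.051,0,0,0.087, 0,0,0,-0.051,0,0,0.087, 0,0,0,-0.051,0,0,0.087, 0,0,0,-0.051,0,0,0.087, 0,0,0,-0.051,0,0,0.087, 0,0,0,-0.051,0,0,0.087, 0,0,0,-0.051,0.003,0,0.087, 0,0,9.6,0,0,0,0.087, 0,0,9.6,0,0,0,0.087, 0,0,9.6,0,0,0,0.087, 0,0,9.6,0,0,0,0.087, 0,0,9.6,0,0,0,0.087, 0,0,9.6,0,0,0,0.087, 0,0,9.5,0,0,0,0.087, 0,0,9.5,0,0,0,0.087]'
python3 -m pendant '[0,0,0,0,0,0,0.087,0,0,0,0,0,0,0.087]'
python3 - <<'E'
from h import *
print(ctrl.state()["joints"].round(2))
c=cam("wrist");cv2.imwrite("pics/w9.png",c["im"][:,:,::-1])
print(rect(c,"plane",.006),lm(c,"plane",0), rel(98.5,[.571,-.372,.04]))
cv2.imwrite("pics/w9c.png",cv2.resize(c["im"][60:400,160:480,::-1],(564,600),interpolation=cv2.INTER_CUBIC))
E
```

```text
time: 31.75
eef_pos: [0.5716, -0.3714, 0.2502]
ee_rot: [-3.133, -0.223, 0.003]
force: [-0.1, 0.0, 0.3]
opening: 0.998
grip_force: 0.0
time: 32.0
eef_pos: [0.5717, -0.3716, 0.251]
ee_rot: [-3.132, -0.235, 0.001]
force: [-0.0, -0.9, -0.3]
opening: 1.002
grip_force: 0.0
[-0.21  0.62  1.17  1.38 -0.57  1.51 -0.5 ]
[([323.0, 198.0], 0.7, [571, -371], [50, 164], 'long ang', 9.5)] [([0.576, -0.372], [323.0, 199.0], 0.91)] (array([-8.000e-04,  1.000e-04,  2.114e-01]), 'rz', np.float64(0.0), 'tilt', np.float64(0.0))
```

View pics/w9c.png

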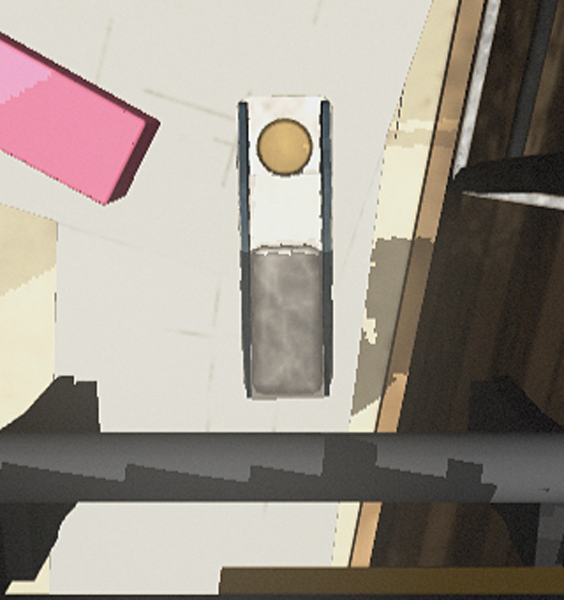

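The plane is centred under the tool (crop cols 240–332, rows 95–398) and aligned with it. I'm descending to grip the cheeks.

```bash
python3 -m pendant '[0,0,0,0,0,0.05,0.087, 0,0,0,0,0,0.06,0.087, 0,0,0,0,0,0.05,0.087, 0,0,0,0,0,0.04,0.087, 0,0,0,0,0,0.015,0.087, 0,0,0,0,0,0.005,0.087, 0,0,0,0,0,0,0.0, 0,0,0,0,0,0,0, 0,0,0,0,0,0,0, 0,0,0,0,0,0,0,0,0,0,0,0,0,0,0,0,0,0,0,0,0]'
```

```text
time: 33.65
eef_pos: [0.572, -0.3722, 0.0318]
ee_rot: [3.132, 0.231, 0.001]
force: [0.8, -0.9, 0.7]
opening: 0.512
grip_force: 29.9
```

```bash
python3 -m pendant '[0,0,0,0,0,-0.02,0, 0,0,0,0,0,-0.04,0, 0,0,0,0,0,-0.05,0, 0,0,0,0,0,-0.05,0, 0,0,-9.6,0,0,0,0, 0,0,-9.6,0,0,0,0, 0,0,-9.6,0,0,0,0, 0,0,-9.6,0,0,0,0, 0,0,-9.6,0,0,0,0, 0,0,-9.6,0,0,0,0, 0,0,-9.5,0,0,0,0, 0,0,-9.5,0,0,0,0, 0,0,0,0,0,0,0, 0,0,0,0,0,0,0]'; python3 -c "
from h import *
print(rel(-5.1,[.5255,.2465,.1]),ctrl.state()['joints'].round(2))"
```

```text
time: 35.4
eef_pos: [0.5714, -0.3717, 0.1914]
ee_rot: [-2.318, -2.119, 0.0]
force: [0.4, 0.2, -7.6]
opening: 0.515
grip_force: 29.9
(array([ 0.6116, -0.101 ,  0.0918]), 'rz', np.float64(-0.0), 'tilt', np.float64(0.1)) [-0.07  0.53  0.86  1.45 -0.4   1.35  0.73]
```

```bash
python3 -m pendant '[0,0,0,0.051,-0.0084,0,0, 0,0,0,0.051,-0.0084,0,0, 0,0,0,0.051,-0.0084,0,0, 0,0,0,0.051,-0.0084,0,0, 0,0,0,0.051,-0.0084,0,0, 0,0,0,0.051,-0.0084,0,0, 0,0,0,0.051,-0.0084,0,0, 0,0,0,0.051,-0.0084,0,0, 0,0,0,0.051,-0.0084,0,0, 0,0,0,0.051,-0.0084,0,0, 0,0,0,0.051,-0.0084,0,0, 0,0,0,0.051,-0.0084,0,0, 0,0,0,0,0,0,0, 0,0,0,0,0,0,0, 0,0,0,0,0,0,0]'; python3 - <<'E'
from h import *
print(rel(-5.1,[.5255,.2465,.1]))
c=cam("wrist");cv2.imwrite("pics/w10.png",c["im"][:,:,::-1])
print(lm(c,"plane",c["s"]["eef_pos"][2]-.032),rect(c,"plane",c["s"]["eef_pos"][2]))
cv2.imwrite("pics/w10c.png",c["im"][:400,80:560,::-1])
E
```

```text
time: 37.28
eef_pos: [0.5248, 0.2446, 0.1917]
ee_rot: [2.319, 2.119, -0.0]
force: [-0.8, -0.2, -5.9]
opening: 0.518
grip_force: 29.9
(array([0.002 , 0.0005, 0.0917]), 'rz', np.float64(-0.1), 'tilt', np.float64(0.0))
[([0.524, 0.248], [318.0, 280.0], 0.79)] [([319.0, 213.0], 0.89, [527, 272], [46, 107], 'long ang', 85.2), ([423.0, 122.0], 0.34, [558, 276], [121, 135], 'long ang', 178.0)]
```

View pics/w10c.png

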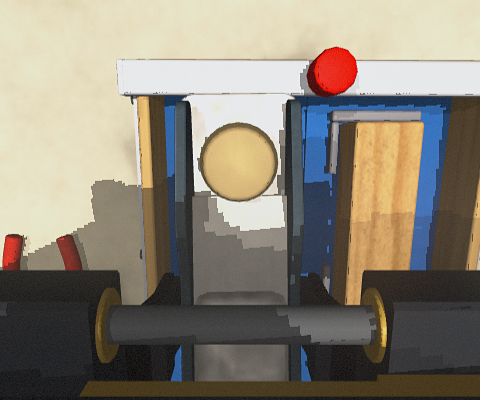

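```bash
python3 - <<'E'
from h import *
c=cam("wrist");T=c["s"]["eef_pos"]
M=np.array([[.087,.996,0],[.996,-.087,0]]).T
print(rel(-5.1,[.5255,.2465,.1]),(at(c,[(320,95)],T[2]-.0)-T)@M,(at(c,[(320,94)],T[2]-.028)-T)@M,(at(c,[(256,200),(380,200)],T[2]+.005)-T)@M)
# knob centre on plane now vs bar edge
print(np.round((at(c,[(412,72)],.105)[:,:]-np.array([.567,.168,0]))@M,4))
E
```

```text
(array([0.0009, 0.0009, 0.0917]), 'rz', np.float64(0.0), 'tilt', np.float64(0.0)) [[0.080034   0.00010119]] [[8.25958641e-02 5.93741915e-05]] [[ 0.0459485  -0.02162711]
 [ 0.04586527  0.02032805]]
[[ 0.1714 -0.0011]]
```

```bash
python3 -m pendant '[0,0,0,0,0.001,0.04,0, 0,0,0,0,0,0.04,0, 0,0,0,0,0,0.03,0, 0,0,0,0,0,0.018,0, 0,0,0,0,0,0.01,0, 0,0,0,0,0,0.006,0, 0,0,0,0,0,0.005,0, 0,0,0,0,0,0,0, 0,0,0,0,0,0,0]'
```

```text
time: 38.6
eef_pos: [0.5255, 0.2466, 0.0429]
ee_rot: [2.315, 2.123, 0.001]
force: [-0.6, -1.1, -6.8]
opening: 0.513
grip_force: 29.9
```

```bash
python3 -m pendant '[0,0,0,0,0,0.004,0, 0,0,0,0,0,0,0, 0,0,0,0,0,0,0.062, 0,0,0,0,0,0,0.062, 0,0,0,0,0,0,0.062, 0,0,0,0,0,-0.03,0.062, 0,0,0,0,0,-0.06,0.087, 0,0,0,0,0,-0.06,0.087, 0,0,0,0,0,-0.06,0.087, 0,0,0,0,0,-0.06,0.087, 0,0,0,0,0,-0.06,0.087, 0,0,0,-0.05,0.03,0,0.087, 0,0,0,-0.05,0,0,0.087, 0,0,0,-0.03,0,0,0.087, 0,0,0,0,0,0,0.087, 0,0,0,0,0,0,0.087]';python3 - <<'E'
from h import *
c=cam("wrist");cv2.imwrite("pics/w11.png",c["im"][:,:,::-1])
for n,z in (("plane",.013),("offcut",.056),("oak",.056)):print(n,rect(c,n,z,k=1))
print(lm(c,"bar_knob",.092), rel(-5.1,[.582,.338,.2]))
cv2.imwrite("pics/w11c.png",c["im"][:400,:,::-1])
E
```

```text
time: 40.6
eef_pos: [0.5438, 0.1158, 0.3687]
ee_rot: [-2.313, -2.124, -0.002]
force: [-0.3, 1.1, 0.0]
opening: 0.997
grip_force: 0.0
plane [([292.0, 70.0], 0.88, [525, 246], [52, 156], 'long ang', 86.4)]
offcut [([383.0, 68.0], 0.61, [620, 237], [50, 133], 'long ang', 85.1)]
oak [([291.0, 215.0], 0.59, [510, 88], [61, 133], 'long ang', 85.1)]
[] (array([0.2248, 0.0193, 0.1682]), 'rz', np.float64(0.3), 'tilt', np.float64(0.0))
```

View pics/w11c.png

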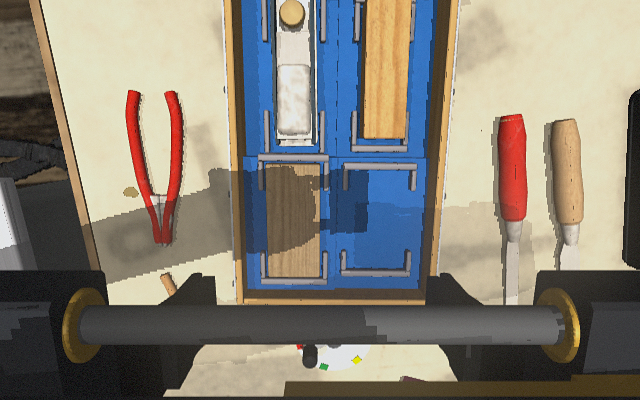

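```bash
python3 -m pendant '[0,0,0,0.055,0.005,0,0.087, 0,0,0,0.055,0.005,0,0.087, 0,0,0,0.055,0.005,0,0.087, 0,0,0,0.055,0.005,0,0.087, 0,0,10,0,0,0,0.087, 0,0,10,0,0,0,0.087, 0,0,10,0,0,0,0.087, 0,0,10,0,0,0,0.087, 0,0,10,0,0,0,0.087, 0,0,10,0,0,0,0.087, 0,0,10,0,0,0,0.087, 0,0,10,0,0,0,0.087, 0,0,10,0,0,0,0.087, 0,0,0,0,0,0,0.087, 0,0,0,0,0,0,0.087]';python3 - <<'E'
from h import *
c=cam("wrist");cv2.imwrite("pics/w12.png",c["im"][:,:,::-1])
print(lm(c,"bar_knob",.092), rel(84.9,[.5815,.338,.097]))
for n in ("side","top"):
    c=cam(n);cv2.imwrite(f"pics/{n}2.png",c["im"][:,:,::-1]);print(n,rect(c,"sanding",.031),lm(c,"sanding",0),lm(c,"bar_knob",.092,1))
E
```

```text
time: 42.72
eef_pos: [0.5827, 0.3324, 0.3683]
ee_rot: [3.139, -0.13, -0.0]
force: [0.2, 0.1, 0.6]
opening: 1.0
grip_force: 0.0
[([0.579, 0.34], [315.0, 203.0], 0.95)] (array([-0.0017, -0.0058,  0.2715]), 'rz', np.float64(0.3), 'tilt', np.float64(0.0))
side [] [] [([0.586, 0.335], [354.0, 183.0], 0.8)]
top [([362.0, 242.0], 0.27, [533, -75], [16, 45], 'long ang', 22.9)] [] [([0.58, 0.341], [219.0, 221.0], 0.87)]
```

View pics/side2.png

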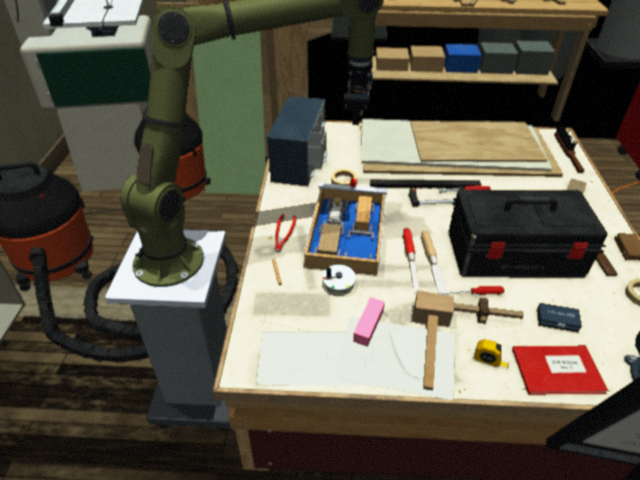

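The side picture shows the kit packed and the bar parked at (354,183). No cork block lies within reach, so the sanding block is absent. Next I grip the bar knob.

```bash
python3 -m pendant '[0,0,0.3,-0.001,-0.006,0.05,0.087, 0,0,0,0,0,0.05,0.087, 0,0,0,0,0,0.05,0.07, 0,0,0,0,0,0.05,0.06, 0,0,0,0,0,0.04,0.06, 0,0,0,0,0,0.021,0.06, 0,0,0,0,0,0.009,0.06, 0,0,0,0,0,0,0.06, 0,0,0,0,0,0,0, 0,0,0,0,0,0,0, 0,0,0,0,0,0,0, 0,0,0,0,0,0,0,0,0,0,0,0,0,0]'
```

```text
time: 44.85
eef_pos: [0.5824, 0.3374, 0.0987]
ee_rot: [3.138, -0.144, -0.0]
force: [-0.8, -1.2, 2.4]
opening: 0.267
grip_force: 30.0
```

```bash
python3 -m pendant '[0,0,0,0,0.01,0,0, 0,0,0,0,0.02,0,0, 0,0,0,0,0.02,0,0, 0,0,0,0,0.02,0,0, 0,0,0,0,0.02,0,0, 0,0,0,0,0.02,0,0, 0,0,0,0,0.02,0,0, 0,0,0,0,0.02,0,0, 0,0,0,0,0.02,0,0, 0,0,0,0,0.02,0,0, 0,0,0,0,0.02,0,0, 0,0,0,0,0.02,0,0, 0,0,0,0,0.02,0,0, 0,0,0,0,0.02,0,0, 0,0,0,0,0.02,0,0, 0,0,0,0,0.02,0,0, 0,0,0,0,0.02,0,0, 0,0,0,0,0.01,0,0, 0,0,0,0,0.002,0,0, 0,0,0,0,0,0,0]'
python3 -m pendant '[0,0,0,0,0,0,0,0,0,0,0,0,0,0]'
```

```text
time: 47.35
eef_pos: [0.5502, -0.0031, 0.0986]
ee_rot: [-3.137, 0.144, 0.003]
force: [-3.5, 3.6, 6.8]
opening: 0.266
grip_force: 30.0
time: 47.6
eef_pos: [0.5502, -0.0031, 0.0986]
ee_rot: [-3.138, 0.144, 0.003]
force: [-3.4, 3.3, 6.7]
opening: 0.267
grip_force: 30.0
```

```bash
python3 -m pendant '[0,0,0,0,-0.01,0,0, 0,0,0,0,-0.02,0,0, 0,0,0,0,-0.02,0,0, 0,0,0,0,-0.02,0,0, 0,0,0,0,-0.02,0,0, 0,0,0,0,-0.02,0,0, 0,0,0,0,-0.02,0,0, 0,0,0,0,-0.02,0,0, 0,0,0,0,-0.02,0,0, 0,0,0,0,-0.02,0,0, 0,0,0,0,-0.02,0,0, 0,0,0,0,-0.02,0,0, 0,0,0,0,-0.02,0,0, 0,0,0,0,-0.02,0,0, 0,0,0,0,-0.02,0,0, 0,0,0,0,-0.02,0,0, 0,0,0,0,-0.02,0,0, 0,0,0,0,-0.01,0,0, 0,0,0,0,-0.003,0,0, 0,0,0,0,0,0,0]'
python3 -m pendant '[0,0,0,0,0,0,0,0,0,0,0,0,0,0.06,0,0,0,0,0,0,0.06,0,0,0,0,0,0,0.06,0,0,0,0,0,-0.04,0.06,0,0,0,0,0,-0.06,0.06,0,0,0,0,0,-0.06,0.06,0,0,0,0,0,0,0.06]'
python3 - <<'E'
from h import *
c=cam("wrist")
print(lm(c,"bar_knob",.092,1),[rect(c,n,z,k=1) for n,z in (("plane",.013),("offcut",.056),("oak",.056))])
c=cam("top")
print(lm(c,"flag_hinge",.034,1),lm(c,"flag_knob",.061,1),lm(c,"bar_knob",.092,1))
E
```

```text
time: 50.1
eef_pos: [0.5824, 0.3375, 0.0987]
ee_rot: [3.137, -0.144, -0.001]
force: [-3.4, 0.6, 4.8]
opening: 0.266
grip_force: 30.0
time: 51.1
eef_pos: [0.5855, 0.3389, 0.2644]
ee_rot: [-3.133, 0.144, -0.013]
force: [0.5, -1.1, -0.5]
opening: 0.689
grip_force: 0.0
[([0.583, 0.337], [326.0, 225.0], 0.66)] [[], [([435.0, 162.0], 0.76, [622, 243], [46, 143], 'long ang', 84.8)], [([591.0, 251.0], 0.58, [523, 111], [49, 100], 'long ang', 84.8)]]
[([0.547, -0.062], [356.0, 236.0], 0.74)] [([0.512, -0.079], [362.0, 246.0], 0.64)] []
```

```bash
python3 -m pendant '[0,0,0,-0.0037,0.052,0,0.05, 0,0,0,-0.0037,0.052,0,0.05, 0,0,0,-0.0037,0.052,0,0.05, 0,0,0,-0.0037,0.052,0,0.05, 0,0,0,-0.0037,0.052,0,0.05, 0,0,0,-0.0037,0.052,0,0.05, 0,0,0,-0.0037,0.052,0,0.05, 0,0,0,-0.0037,0.052,0,0.05, 0,0,0,0,0,0,0.05, 0,0,0,0,0,0,0.05, 0,0,0,0,0,0,0.05]'
python3 - <<'E'
from h import *
c=cam("wrist");cv2.imwrite("pics/w13.png",c["im"][:,:,::-1])
print(lm(c,"flag_hinge",.034,2),lm(c,"flag_knob",.061,2),rect(c,"flag_knob",.075,k=1))
print(rel(84.9,[.5147,-.072,.07]))
cv2.imwrite("pics/w13c.png",cv2.resize(c["im"][60:320,160:480,::-1],(738,600),interpolation=cv2.INTER_CUBIC))
E
```

```text
time: 52.92
eef_pos: [0.5151, -0.071, 0.2584]
ee_rot: [3.138, -0.14, -0.0]
force: [-0.2, 0.7, -0.4]
opening: 0.574
grip_force: 0.0
[([0.547, -0.064], [311.0, 172.0], 0.89)] [([0.549, -0.066], [313.0, 174.0], 0.73)] [([322.0, 191.0], 0.65, [532, -72], [19, 53], 'long ang', 16.2)]
(array([-0.0003,  0.0003,  0.1885]), 'rz', np.float64(-0.1), 'tilt', np.float64(0.0))
```

View pics/w13c.png

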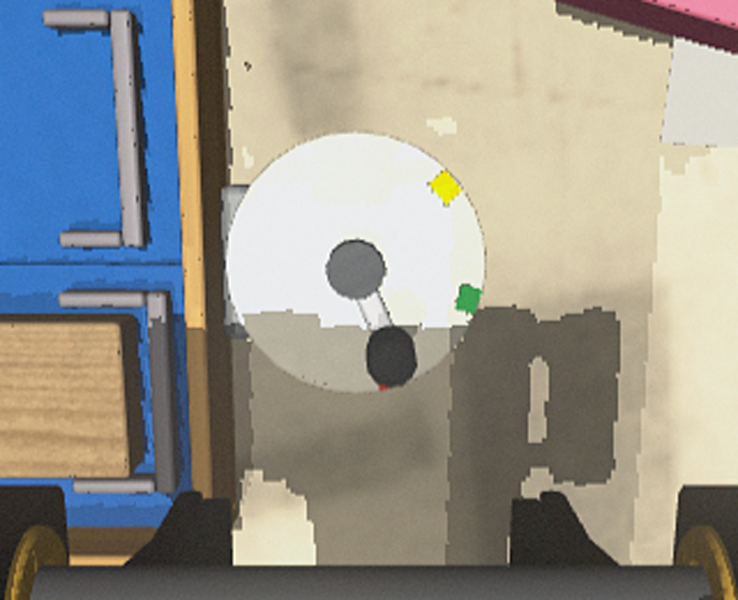

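```bash
python3 - <<'E'
from h import *
c=cam("wrist");k=lambda x,y:[160+x/2.306,60+y/2.308]
h=at(c,k(356,268),.047)[0];n=at(c,k(391,355),.063)[0];g=at(c,k(468,299),.034)[0]
M=np.array([[.996,-.087,0],[.087,.996,0]])
for p in (n,g):
    v=M@(p-h);print(p.round(4),np.linalg.norm(v).round(4),"t",np.arctan2(-v[1],-v[0]).round(3))
print(h.round(4))
for t in (.3,.4,.5,1.3):
    print(t,(h[:2]+M[:,:2].T@(-.032*np.array([np.cos(t),np.sin(t)]))).round(4))
E
```

```text
[ 0.5147 -0.0778  0.063 ] 0.032 t 0.405
[ 0.528  -0.1092  0.034 ] 0.0448 t 1.268
[ 0.5451 -0.0678  0.047 ]
0.3 [ 0.5138 -0.0745]
0.4 [ 0.5147 -0.0776]
0.5 [ 0.5158 -0.0806]
1.3 [ 0.5339 -0.0977]
```

```bash
python3 -m pendant '[0,0,0,0,0.0068,0.04,0.05, 0,0,0,0,0,0.05,0.05, 0,0,0,0,0,0.05,0.05, 0,0,0,0,0,0.03,0.05, 0,0,0,0,0,0.0185,0.05, 0,0,0,0,0,0,0.05, 0,0,0,0,0,0,0, 0,0,0,0,0,0,0, 0,0,0,0,0,0,0, 0,0,0,0,0,0,0]'
```

```text
time: 54.42
eef_pos: [0.5147, -0.079, 0.0705]
ee_rot: [-3.137, 0.144, -0.002]
force: [1.8, 1.6, 0.4]
opening: 0.207
grip_force: 1.2
```

```bash
python3 -m pendant '[0,0,0,0,0,0,0, 0,0,0,0.0022,0.0043,0,0, 0,0,0,0.0028,0.0039,0,0, 0,0,0,0.0034,0.0034,0,0, 0,0,0,0.0038,0.0029,0,0, 0,0,0,0.0042,0.0023,0,0, 0,0,0,0.0045,0.0016,0,0, 0,0,0,0,0,0,0, 0,0,0,0,0,0,0]'
```

```text
time: 55.55
eef_pos: [0.5323, -0.0953, 0.0702]
ee_rot: [-3.132, 0.139, 0.008]
force: [-6.8, 9.8, 11.5]
opening: 0.199
grip_force: 30.0
```

```bash
python3 -m pendant '[0,0,0,0.002,0,0,0, 0,0,0,0,0,0,0, 0,0,0,0,0,0,0.05, 0,0,0,0,0,0,0.05, 0,0,0,0,0,0,0.05, 0,0,0,0,0,-0.05,0.05, 0,0,0,0,0,-0.06,0.05, 0,0,0,0,0,-0.06,0.05, 0,0,0,0,0,0,0.05, 0,0,0,0,0,0,0.05]'
python3 - <<'E'
from h import *
c=cam("wrist");cv2.imwrite("pics/w14.png",c["im"][:,:,::-1])
print(lm(c,"flag_hinge",.034,2),lm(c,"flag_knob",.061,2))
im=c["im"];uv=proj(c,[[.5451,-.0678,.047]])[0];print(uv)
x,y=uv.astype(int);x0,y0=x-65,max(0,y-65)
print(x0,y0);cv2.imwrite("pics/w14c.png",cv2.resize(im[y0:y0+150,x0:x0+130,::-1],(520,600),interpolation=cv2.INTER_CUBIC))
E
```

```text
time: 56.8
eef_pos: [0.535, -0.0998, 0.2394]
ee_rot: [-3.138, 0.144, 0.001]
force: [-0.3, 0.3, -0.5]
opening: 0.575
grip_force: 0.0
[] [([0.529, -0.093], [315.0, 226.0], 0.89)]
[282.42271862 206.13877616]
217 141
```

View pics/w14c.png

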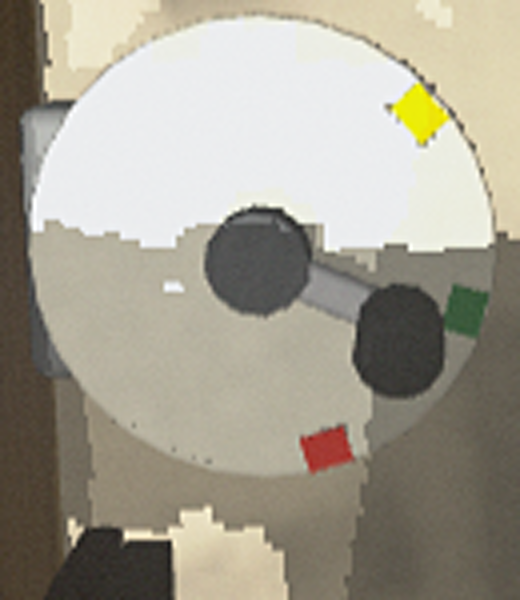

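```bash
python3 - <<'E'
from h import *
c=cam("wrist");k=lambda x,y,z:at(c,[217+x/4,141+y/4],z)[0]
M=np.array([[.996,-.087,0],[.087,.996,0]])
T=lambda p,h:(np.arctan2(*(-(M@(p-h))[::-1][:2])).round(3),np.linalg.norm((M@(p-h))).round(4))
h=k(258,262,.047);hd=k(262,246,.034)  # hub top, dial centre
print(h,hd,"arm",T(k(338,292,.045),h),"green",T(k(466,309,.034),h),"red",T(k(327,449,.034),h),"yellow",T(k(420,113,.034),h))
for hh in (h,hd): print("knob mid",T(k(400,340,.059),hh), T(k(400,328,.075),hh),T(k(400,356,.043),hh),"g,r,y",[T(k(*p,.034),hh)[0] for p in((466,309),(327,449),(420,113))])
E
```

```text
[ 0.54396329 -0.06727502  0.047     ] [ 0.5450368  -0.06707046  0.034     ] arm (np.float64(1.176), np.float64(0.0175)) green (np.float64(1.281), np.float64(0.0447)) red (np.float64(0.281), np.float64(0.0456)) yellow (np.float64(2.284), np.float64(0.0439))
knob mid (np.float64(1.129), np.float64(0.032)) (np.float64(1.313), np.float64(0.0301)) (np.float64(0.944), np.float64(0.0355)) g,r,y [np.float64(1.281), np.float64(0.281), np.float64(2.284)]
knob mid (np.float64(1.104), np.float64(0.0328)) (np.float64(1.283), np.float64(0.0307)) (np.float64(0.926), np.float64(0.0364)) g,r,y [np.float64(1.261), np.float64(0.281), np.float64(2.261)]
```

The lever stands at about 1.16 rad because the knob slid along the pads. I'll regrip with the fingers closing along the crate's x, so that closing centres the knob.

```bash
python3 -m pendant '[0,0,-10,0,0,0,0.05, 0,0,-10,0,0,0,0.05, 0,0,-10,0,0,0,0.05, 0,0,-10,0,0,0,0.05, 0,0,-10,0,0,0,0.05, 0,0,-10,0,0,0,0.05, 0,0,-10,0,0,0,0.05, 0,0,-10,0,0,0,0.05, 0,0,-10,0,0,0,0.05, 0,0,0,0.0026,-0.002,0.05,0.05, 0,0,0,0,0,0.04,0.05, 0,0,0,0,0,0.03,0.05, 0,0,0,0,0,0,0.05, 0,0,0,0,0,0,0.05]'
python3 -c "
from h import *
print(rel(-5.1,[.5335,-.097,.07]))"
```

```text
time: 58.75
eef_pos: [0.5341, -0.0974, 0.1207]
ee_rot: [2.321, 2.116, 0.0]
force: [-0.0, 0.3, 0.8]
opening: 0.577
grip_force: 0.0
(array([ 0.0004, -0.0007,  0.0507]), 'rz', np.float64(-0.2), 'tilt', np.float64(0.0))
```

```bash
python3 -m pendant '[0,0,0,0,-0.0007,0.03,0.05, 0,0,0,0,0,0.02,0.05, 0,0,0,0,0,0,0.05, 0,0,0,0,0,0,0, 0,0,0,0,0,0,0, 0,0,0,0,0,0,0, 0,0,0,0,0,0,0, 0,0,0,0,0,0,0]'
python3 -m pendant '[0,0,0,0,0,0,0.05, 0,0,0,0,0,0,0.05, 0,0,0,0,0,0,0.05, 0,0,0,0,0,-0.05,0.05, 0,0,0,0,0,-0.06,0.05, 0,0,0,0,0,-0.06,0.05, 0,0,0,0,0,0,0.05, 0,0,0,0,0,0,0.05]'
python3 - <<'E'
from h import *
c=cam("wrist");cv2.imwrite("pics/w15.png",c["im"][:,:,::-1])
M=np.array([[.996,-.087,0],[.087,.996,0]])
print(lm(c,"flag_hinge",.034,2),lm(c,"flag_knob",.061,2))
h=np.array([.5445,-.067,0])
for r in ctrl.cut_out("wrist","flag_knob")[:1]:
    m=r["region"];print(r["xy"],m.sum())
hsv=cv2.cvtColor(c["im"],cv2.COLOR_RGB2HSV)
def blob(mask,near,z):
    n,l,s,ce=cv2.connectedComponentsWithStats(mask.astype(np.uint8))
    uv=proj(c,near)[0];j=1+np.argmin([np.hypot(*(ce[i]-uv))+(1e4 if s[i,4]<15 else 0) for i in range(1,n)])
    p=at(c,ce[j],z)[0];v=M@(p-[*h[:2],z]);print(ce[j].round(1),s[j,2:].tolist(),p.round(4),"r",np.hypot(v[0],v[1]).round(4),"t",np.arctan2(-v[1],-v[0]).round(3))
blob((hsv[...,2]<60),[[.533,-.097,.06]],.059)
blob((hsv[...,0]>45)&(hsv[...,0]<80)&(hsv[...,1]>120),[[.528,-.109,.034]],.034)
E
```

```text
time: 59.75
eef_pos: [0.532, -0.0976, 0.0701]
ee_rot: [-2.321, -2.116, 0.002]
force: [-3.6, -1.7, 3.8]
opening: 0.201
grip_force: 30.0
time: 60.75
eef_pos: [0.5328, -0.0965, 0.2396]
ee_rot: [-2.32, -2.117, -0.001]
force: [0.1, 0.3, -0.6]
opening: 0.572
grip_force: 0.0
[([0.542, -0.065], [328.0, 175.0], 0.76)] [([0.532, -0.095], [319.0, 219.0], 0.72)]
[323.2, 196.9] 1198
[319.5 219.6] [22, 28, 491] [ 0.532  -0.0962  0.059 ] r 0.0318 t 1.253
[214. 364.] [1, 1, 1] [ 0.4201 -0.2302  0.034 ] r 0.2051 t 1.007
```

```bash
python3 - <<'E'
from h import *
from scipy.optimize import least_squares
c=cam("wrist");hsv=cv2.cvtColor(c["im"],cv2.COLOR_RGB2HSV).astype(int);H,S,V=[hsv[...,i] for i in range(3)]
yy,xx=np.mgrid[:480,:640];uv=proj(c,[[.5445,-.067,.034]])[0];near=np.hypot(xx-uv[0],yy-uv[1])<85
print(uv)
M=np.array([[.996,-.087],[.087,.996]]);pts=[];tt=[]
for n,m,t in (("red",((H<6)|(H>174)),.3),("green",((H>45)&(H<85)),1.3),("yellow",((H>25)&(H<33)),2.3)):
    m=(m&(S>130)&(V>50)&near).astype(np.uint8);k,l,s,ce=cv2.connectedComponentsWithStats(m)
    if k<2: print(n,"none");continue
    j=1+np.argmax(s[1:,4]);p=at(c,ce[j],.034)[0,:2];print(n,ce[j].round(1),s[j,2:],p.round(4));pts.append(p);tt.append(t)
pts=np.array(pts);u=np.array([[-np.cos(t),-np.sin(t)] for t in tt])@M
r=least_squares(lambda q:(q[:2]+q[2]*u-pts).ravel(),[.5445,-.067,.045]);print(r.x,r.cost)
for k in ([.532,-.0962],[.532,-.095],[.532,-.0976]):
    v=M@(np.array(k)-r.x[:2]);print(np.hypot(*v),np.arctan2(-v[1],-v[0]))
E
```

```text
[332.71919649 177.25505052]
red [281.5 192.1] [ 12  13 108] [ 0.5006 -0.0754]
green none
yellow [364.4 217.4] [ 5 10 36] [ 0.5685 -0.1034]
[ 0.54280294 -0.06733125  0.04363715] 1.509770571497294e-06
0.030817431696176376 1.2998477586921975
0.029696754811682952 1.2856881240898201
0.032132106125893144 1.3151153665426358
```

```bash
python3 -m pendant '[0,0,0,0,0,-0.06,0.05, 0,0,0,0,0,-0.06,0.05, 0,0,0,0.05,0,0,0.05, 0,0,0,0.05,0,0,0.05, 0,0,0,0.05,0,0,0.05, 0,0,0,0.05,0,0,0.05, 0,0,0,0,0,0,0.05, 0,0,0,0,0,0,0.05, 0,0,0,0,0,0,0.05]'
python3 - <<'E'
from h import *
c=cam("wrist")
for n,z in (("plane",.013),("offcut",.056),("oak",.056)):print(n,rect(c,n,z,k=1))
c=cam("top")
for n,z in (("plane",.03),("offcut",.056),("oak",.056)):print(n,rect(c,n,z,k=1))
print(lm(c,"flag_knob",.061,1),lm(c,"bar_knob",.092,1))
c=cam("side");print(lm(c,"flag_knob",.061,1),lm(c,"bar_knob",.092,1))
E
```

```text
time: 62.12
eef_pos: [0.5514, 0.1002, 0.36]
ee_rot: [2.324, 2.114, -0.0]
force: [0.1, -0.4, -0.0]
opening: 0.571
grip_force: 0.0
plane [([284.0, 64.0], 0.63, [524, 238], [52, 137], 'long ang', 84.1)]
offcut [([375.0, 61.0], 0.82, [619, 228], [49, 115], 'long ang', 85.1)]
oak [([286.0, 204.0], 0.84, [510, 88], [60, 131], 'long ang', 84.3)]
plane [([254.0, 243.0], 0.81, [525, 249], [52, 151], 'long ang', 86.4)]
offcut [([410.0, 207.0], 0.97, [627, -221], [58, 144], 'long ang', 68.6)]
oak []
[([0.517, 0.239], [255.0, 244.0], 0.73)] [([0.579, 0.343], [219.0, 221.0], 0.9)]
[([0.534, -0.099], [335.0, 277.0], 0.54)] [([0.579, 0.335], [352.0, 183.0], 0.84)]
```

Everything is in place: the plane and offcut are cut off by the picture edge there, but their x and angle agree. Handing in.

```bash
python3 -c "
from workcell import ctrl
print(ctrl.close_job())"
```

```text
the job is handed in; nothing more can be done
None
```

I handed the job in at about 62 s, and the hand-in gave no verdict: the plane, offcut and oak block are in their nests (no sanding block was on the bench), the bar was swept across and parked, and the lever measures about 1.25–1.30 rad (green is 1.3); I viewed 15 pictures, one over the limit of 14.

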